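# Seat a cover against its locating pins and clamp it

### The job

Set the die-cast cover in its locating fixture, ready for drilling, by light fingertip touches alone, without picking it up. Touch three spots in this order: first the middle of the cover's long side nearest the robot, easing it back until it lies square against both rear pins; then its right-hand end, easing it along the rear pins until it meets the end pin; last the clamp's black handle, pressing it down until the toggle locks with the foot on the cover. Go gently at every touch, leave the bearing, bush and seal where they are, and finish clear of everything.

Things in the scene. Friction and masses are not known exactly. Their poses are not given: they have to be found in the camera images.
- fixture: Fixed locating fixture: dark steel base plate 220 (x) x 170 (y) x 12 mm with four 10 mm high rest buttons, three upright pins and a toggle clamp. Origin: centre of its underside, on the worktop. Its x points away from the robot to the clamp, its y to the left, z up; its yaw differs from run to run, so 'back' is its +x and 'along' its +y. The clamp's pivot stands at x 30, y 0, z 52 mm.
- cover: Loose light grey die-cast cover, 64 (x) x 96 (y) x 12 mm, about 0.14 kg, lying on the rest buttons, where it slides: underside 22 mm, top 34 mm above the worktop. Its lowest few mm are the full size; above, the sides lean in. Origin: centre of its underside; y along its long side, z up. It starts 8 to 16 mm short of the rear pins, 7 to 14 mm short of the end pin, slightly askew.
- nest (a point): Where the cover's origin lies when the cover rests against all three pins: fixture frame x -45, y 0, z 22 mm. Axes as the fixture's.
- rear_pin_left (a point): Top centre of the left rear pin: 10 mm diameter, fixture frame x -8, y +18 mm, top at z 42 mm.
- rear_pin_right (a point): Top centre of the right rear pin: 10 mm diameter, fixture frame x -8, y -34 mm, top at z 42 mm.
- end_pin (a point): Top centre of the end pin at the left of the cover: 10 mm diameter, fixture frame x -45, y +53 mm, top at z 42 mm.
- handle_press (a point): Point to press on the upper side of the clamp handle's black grip. Open, the handle points up and back (fixture +x) at 60 degrees and this point is at fixture x 62, y 0, z 112 mm; locked, the handle is about level and it is at x 124, z 63 mm. It goes there in an arc, by way of x 113, z 94. The grip is 16 mm thick, runs 40 mm from here towards the pivot and 24 mm beyond.
- clamp_handle: Clamp handle with round black grip, 16 mm thick. Origin on its pivot in the clamp bar; the pivot itself moves as the clamp closes. Its x runs along the handle to the grip end, 102 mm away. It stays where it is left and takes 2 to 5 N to press down; at the end it runs past dead centre onto a firm stop and stays locked.
- clamp_bar (a joint): Angle of the clamp's hold-down bar, rad: 0 open (bar almost upright), about 1.51 closed (bar level over the cover). It is driven by the handle through a toggle link.
- clamp_link (a joint): Angle of the clamp's toggle link, rad: 0 open, 1.22 at dead centre, 1.31 on its stop. Beyond dead centre the clamp is locked and stays so.
- clamp_foot: Rubber-tipped spring foot at the end of the clamp bar, 15 mm diameter; comes down on the seated cover 19 mm in from its rear edge and presses it with about 4 N when the clamp is locked. Origin: centre of its face.
- bearing: Ball bearing, 52 mm diameter, 15 mm thick, lying on the worktop left of the fixture; not to be disturbed. Origin: centre of its underside.
- bush: Flanged brass bush, 38 mm diameter, 34 mm tall, standing on the worktop right of the fixture; not to be disturbed. Origin: centre of its underside.
- seal: Black seal ring, 60 mm diameter, 8 mm thick, lying on the worktop right of the fixture; not to be disturbed. Origin: centre of its underside.

How it is judged:
On the way, in this order (a step that is already met when the one before it is completed fails the run):
1. the cover lies square against both rear pins (x of cover in the frame of nest above -0.002 m and angle between the x axis of cover and the x axis of fixture, either way round below 0.05 rad), for 0.2 s.
2. the cover also meets the end pin (all of step 1 and y of cover in the frame of nest above -0.002 m), for 0.2 s.
3. the clamp is locked with its foot on the cover (value of joint clamp_link above 1.25 rad and contact force between clamp_foot and cover above 1.5 N), for 0.2 s.
At the end, for the whole second after the job is handed in: The cover lies flat and at rest in the nest, within 2 mm of the rear pins and of the end pin and square to within 0.05 rad; the clamp's link is past dead centre (beyond 1.25 rad) and its foot presses the cover with more than 1.5 N (all of step 2 and all of step 3 and z of cover in the frame of nest below 0.003 m and linear speed of cover below 0.01 m/s); the robot touches nothing.
It fails at once if the cover is lifted or tipped (z of cover in the frame of nest above 0.006 m or angle between cover's own z axis and vertical above 0.12 rad).
It fails at once if the cover is pushed hard (over 25 N) (contact force between the fingers and cover above 25 N).
It fails at once if the clamp handle is pressed hard (over 35 N) (contact force between the fingers and clamp_handle above 35 N).
It fails at once if the clamp is brought down before the cover is against its pins (value of joint clamp_bar above 0.7 rad and (x of cover in the frame of nest below -0.004 m or y of cover in the frame of nest below -0.004 m)).
It fails at once if a bystander is disturbed (distance of any of bearing, bush, seal from where it was at the start of the episode above 0.015 m).
It also fails if it takes over 61 s, if anything falls off the work surface, if the arm or the gripper's body presses on something with over 40 N, if the wrist force passes 120 N, or if a joint passes its speed limit or range.

### The arm

A 6-joint arm with a two-finger parallel gripper is mounted at the origin on a cart in front of the work surface, level with it; the furniture and walls round the work are solid. World frame = base frame: x ahead of the robot, y to its left, z up, the work surface at z = 0. Lengths are in m, angles in rad, forces in N, time in s.
With the tool pointing down it reaches from about 0.35 to 0.925 m from the base axis. Payload 6.4 kg.
Tool frame: the origin (TCP) lies midway between the tips of the shut fingers; the grasp point (between the pads) lies 19 mm behind it; z points along the fingers, y is the direction in which the jaws open and shut (so a half turn about z gives the same grasp; the last joint's range is limited). The gripper opens to 85 mm and grips with 20 to 120 N. Pads are 22 mm wide; open, the fingers measure 114 mm over their backs; the gripper's body (76 mm by 85 mm) begins 54 mm behind the grasp point. The pads swing forward as they close: fully open they stand 13 mm farther back than shut.
Start: joints at [-1.511, 0.245, 1.558, -0, 1.339, -0.174], TCP at [0.151, -0.632, 0.231] pointing down, gripper open.
Joint ranges: [-3.13, 3.13], [-1.02, 2.26], [0.13, 2.54], [-0.95, 4.09], [0.21, 2.88], [-2.74, 2.74]. Speed limits (rad/s): [2.57, 2.57, 3.14, 3.14, 3.14, 3.14].

### API

Orientations are given as a 3x3 rotation matrix whose columns are the frame's x, y, z axes.
In Python, from workcell import state, viewer, ticket gives the robot as it stands. The module is installed in compiled form; this text tells all that it offers.
- The arm moves only by the tool carry_out, never from a script. Its argument "increments" is a list that holds one entry, the list of rows, each a list of 7 numbers: the turn, a rotation vector about the tool's x, y, z in rad, then the shift along the tool's x, y, z in cm, then the closure in counts, from 0 (fully open) to 255 (shut). A call has 1 to 12 rows; each row shifts and turns the commanded pose from where the row before left it, along the tool's axes as they then stand; what a row does not reach is not made up. A row lasts 1/8 s, in which the tool goes at most 62.5 mm and 10.7 degrees, less where a joint would pass 70% of its speed; a pose out of reach is approached as far as the arm can. A call is refused whole if a number of a shift passes 6.25 or a number of a turn 0.188, either way. A call with a gripper value outside its range is refused whole. The fingers move at their own pace and stop on an object; "newtons" is the grip in N (left out, the last holds). Time passes only in rows, so rows that do not move let the fingers close. It gives the time, the measured TCP pose, the force and the opening at its end, in the units of the state.
- state(): the state, without advancing time (a new reading comes with each control period).
- viewer.snapshot(name): name is "side" or "top"; returns (picture, depth): 400x640x3 uint8, blue, green, red; 400x640 float32, m along the optical axis (not along the pixel's ray), 0 where there is no reading.
- viewer.camera_info(name): a dict with "fx", "fy", "cx", "cy" (pixels), "cam_to_world" (4x4, takes a point from camera to world coordinates). Camera axes: x right, y up, looking along -z (the intrinsics and any distortion apply to the point x, -y, -z); pixel columns grow to the right and rows downward; lengths in m; the calibration is good to about 2 mm. A picture is of the moment at which its call begins. camera_info takes no time and is no camera call.
- ticket.sign_off(): hands the job in, once; it reports no verdict.
The state is a dict: "clock": time; "qpos": joint angles; "qd": joint speeds; "joint_torque": joint torques, N m; "eef_pos": TCP position; "tool_rot": TCP orientation; "contact_force": force on the tool from outside, world axes, zero at the start; "moment": the same for the moment, N m; "grip_width": finger opening in m.
Only numpy, scipy, OpenCV 4.12 (cv2) and the standard library are available. Lean on these libraries where they do the work, as an engineer would, in place of code of your own. Each camera call takes 0.05 s, during which the arm holds its last target. There are 200 camera calls.

## Working session

There is one attempt and no reset: what is moved stays moved. The work goes in short steps, Python scripts to look and compute and a tool call to move; the robot and the scene stay as the last step left them, time stands still between calls to the robot, and variables do not carry over. Pictures are saved under pics/ and viewed, about 8 in all and at most 12, crops included, and the job is handed in when it is done.

Besides the shell and the picture viewer there is one more tool, called after "Call:" as a command line: name --argument value ..., lists and objects as JSON in quotes. carry_out: Moves the arm, as the interface text tells. Its arguments: {"type":"object","properties":{"increments":{"type":"array","items":{"type":"array","items":{"type":"array","items":{"type":"number"}}}},"newtons":{"type":"number"}},"required":["increments"]}

```bash
mkdir -p pics; cat > h.py <<'E'
import numpy as np, cv2
from workcell import state, viewer, ticket
def snap(n,save=None):
    im,d=viewer.snapshot(n)
    if save: cv2.imwrite('pics/'+save,im)
    return im,d
def ray(n,u,v):
    c=viewer.camera_info(n);T=np.array(c['cam_to_world'])
    d=T[:3,:3]@np.array([(u-c['cx'])/c['fx'],-(v-c['cy'])/c['fy'],-1.])
    return T[:3,3],d
def onz(n,u,v,z):
    o,d=ray(n,u,v); return o+d*(z-o[2])/d[2]
def proj(n,p):
    c=viewer.camera_info(n);T=np.array(c['cam_to_world'])
    q=T[:3,:3].T@(np.array(p)-T[:3,3])
    return np.array([c['cx']+c['fx']*q[0]/-q[2], c['cy']-c['fy']*q[1]/-q[2]])
def cloud(n,d):
    c=viewer.camera_info(n);T=np.array(c['cam_to_world'])
    v,u=np.indices(d.shape)
    P=np.stack([(u-c['cx'])/c['fx']*d,-(v-c['cy'])/c['fy']*d,-d],-1)
    return P@T[:3,:3].T+T[:3,3]
E
python3 - <<'E'
from h import *
for n in('top','side'):
    im,d=snap(n,n+'0.png'); np.save(n+'0.npy',d); print(n,viewer.camera_info(n))
s=state();print(s)
E
```

```text
top {'fx': 434.3528101646675, 'fy': 434.3528101646675, 'cx': 316.87204392784855, 'cy': 199.65481710982814, 'cam_to_world': array([[-1.57158252e-02,  9.88851357e-01, -1.48074330e-01,
         3.58998450e-01],
       [-9.99876481e-01, -1.55704463e-02,  2.14099949e-03,
        -2.41177182e-01],
       [-1.88453158e-04,  1.48089688e-01,  9.88973917e-01,
         1.04363994e+00],
       [ 0.00000000e+00,  0.00000000e+00,  0.00000000e+00,
         1.00000000e+00]])}
side {'fx': 376.67499568197746, 'fy': 376.67499568197746, 'cx': 321.4526891062397, 'cy': 204.41603951116397, 'cam_to_world': array([[ 0.96683597,  0.09686387, -0.23631672,  0.32665898],
       [-0.25499473,  0.31412414, -0.91449643, -1.00398317],
       [-0.01434888,  0.94442756,  0.32840629,  0.38475462],
       [ 0.        ,  0.        ,  0.        ,  1.        ]])}
{'clock': 0.1, 'qpos': array([-1.51110149e+00,  2.45774784e-01,  1.55888855e+00, -2.24322878e-05,
        1.33873330e+00, -1.74067390e-01]), 'qd': array([-0.00061467, -0.00216101, -0.00302661,  0.00163154, -0.00066533,
        0.0006711 ]), 'joint_torque': array([-6.57368628e-05, -4.30670178e+01, -3.27129793e+01, -9.89027126e-05,
        2.83724039e-03,  7.44855100e-06]), 'eef_pos': array([ 0.15055542, -0.63180001,  0.2302729 ]), 'tool_rot': array([[ 9.72800622e-01,  2.31643980e-01, -1.29416354e-04],
       [ 2.31643833e-01, -9.72799001e-01,  1.79946304e-03],
       [ 2.90938679e-04, -1.78049726e-03, -9.99998373e-01]]), 'contact_force': array([-0.39767262, -0.59823923, -0.20077659]), 'moment': array([ 0.05816045,  0.01573549, -0.06404084]), 'grip_width': 0.08523433350263215}
```

View pics/top0.png

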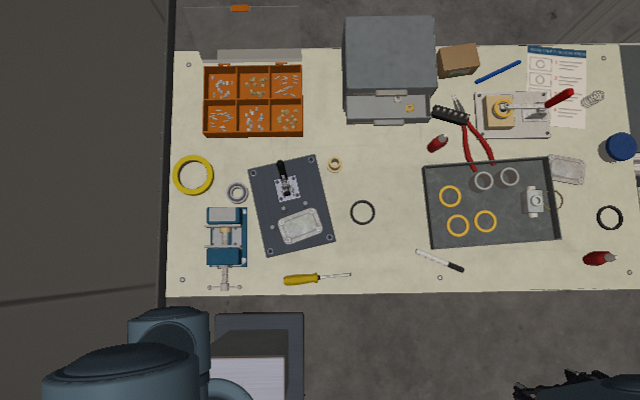

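View pics/side0.png

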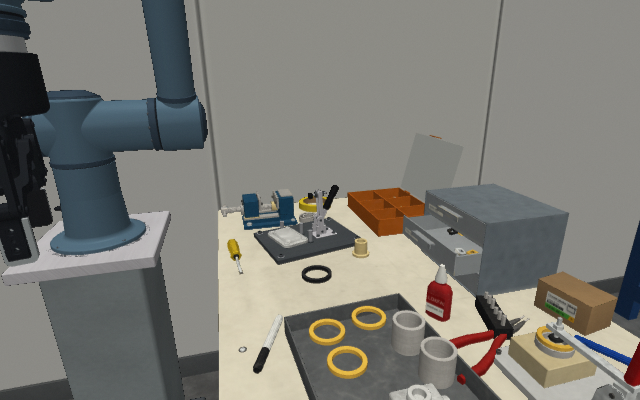

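```bash
cat > meas.py <<'E'
from h import *
def rect(mask,z):
    cs,_=cv2.findContours(mask,cv2.RETR_EXTERNAL,cv2.CHAIN_APPROX_NONE)
    c=max(cs,key=cv2.contourArea)[:,0,:]
    w=np.array([onz('top',u,v,z)[:2] for u,v in c],np.float32)
    return c,w,cv2.minAreaRect(w*1000)
if __name__=='__main__':
    im=cv2.imread('pics/top0.png');d=np.load('top0.npy')
    hsv=cv2.cvtColor(im,cv2.COLOR_BGR2HSV)
    print('px plate',im[245,275],im[165,262],'cover',im[226,300],'wood',im[270,220])
    P=cloud('top',d)
    for (u,v) in [(275,245),(262,165),(300,226),(360,235)]: print(P[v,u])
    roi=np.zeros(im.shape[:2],np.uint8);roi[145:265,244:345]=255
    m=((hsv[...,2]<140)*255).astype(np.uint8)&roi
    m=cv2.morphologyEx(m,cv2.MORPH_OPEN,np.ones((3,3),np.uint8))
    c,w,r=rect(m,.012);print('plate',r)
    roi[:]=0;roi[200:250,270:332]=255
    m2=((hsv[...,2]>130)*255).astype(np.uint8)&roi
    m2=cv2.morphologyEx(m2,cv2.MORPH_OPEN,np.ones((3,3),np.uint8))
    c2,w2,r2=rect(m2,.026);print('cover',r2)
    vis=im.copy();cv2.drawContours(vis,[c.reshape(-1,1,2)],-1,(0,255,0),1);cv2.drawContours(vis,[c2.reshape(-1,1,2)],-1,(0,0,255),1)
    cv2.imwrite('pics/v1.png',cv2.resize(vis[140:270,215:390],None,fx=4,fy=4,interpolation=cv2.INTER_NEAREST))
E
python3 meas.py
```

```text
px plate [75 68 63] [141 160 165] cover [155 161 160] wood [159 177 182]
[ 0.40668374 -0.14255458  0.01042426]
[ 0.60415927 -0.10954428 -0.0026573 ]
[ 0.44886535 -0.20304233  0.03264378]
[ 0.4281348  -0.3460165  -0.00423172]
plate ((504.41400146484375, -179.9440155029297), (223.9970703125, 169.60955810546875), 12.39030933380127)
cover ((450.6282043457031, -201.88526916503906), (63.24320602416992, 94.98231506347656), 19.645694732666016)
```

View pics/v1.png

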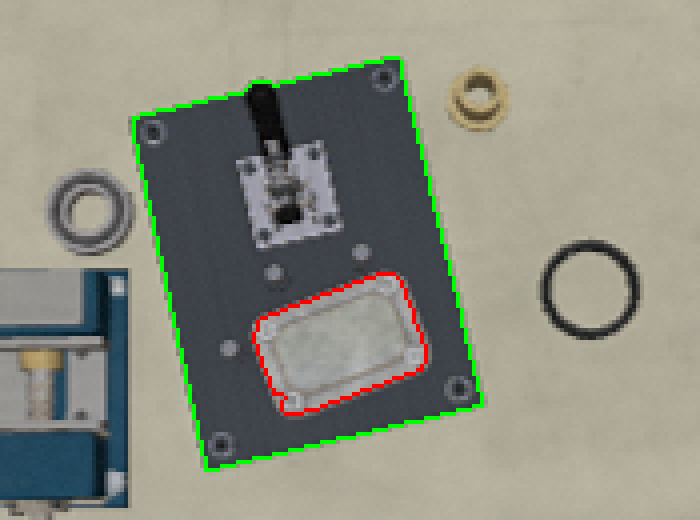

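```bash
cat > fx.py <<'E'
from meas import *
im=cv2.imread('pics/top0.png');hsv=cv2.cvtColor(im,cv2.COLOR_BGR2HSV);g=im[...,1].astype(float)
pw=[]
for (u,v) in [(283.5,208),(305,203),(272,227)]:
    u0,v0=int(u),int(v);w=np.clip(g[v0-3:v0+5,u0-4:u0+5]-110,0,None)
    yy,xx=np.indices(w.shape);c=(u0-4+(xx*w).sum()/w.sum(),v0-3+(yy*w).sum()/w.sum())
    pw.append(onz('top',*c,.042)[:2]);print(c,pw[-1])
pw=np.array(pw);L=np.array([[-.008,.018],[-.008,-.034],[-.045,.053]])
a=L-L.mean(0);b=pw-pw.mean(0)
yaw=np.arctan2((a[:,0]*b[:,1]-a[:,1]*b[:,0]).sum(),(a*b).sum())
R=np.array([[np.cos(yaw),-np.sin(yaw)],[np.sin(yaw),np.cos(yaw)]]);o=pw.mean(0)-R@L.mean(0)
print('pins: yaw',np.degrees(yaw),'o',o,'res mm',(pw-(L@R.T+o))*1000)
# plate edges: robust line fit per side, excluding the handle
roi=np.zeros(im.shape[:2],np.uint8);roi[145:265,244:345]=255
m=cv2.morphologyEx(((hsv[...,2]<140)*255).astype(np.uint8)&roi,cv2.MORPH_OPEN,np.ones((3,3),np.uint8))
c,w,r=rect(m,.012); y=np.radians(12.4);Rp=np.array([[np.cos(y),-np.sin(y)],[np.sin(y),np.cos(y)]]);q=(w-o)@Rp
for ax in(0,1):
  for s in(-1,1):
    e=q[:,ax]*s; h=(.110,.085)[ax]
    k=(abs(e-h)<.008)&(abs(q[:,1-ax])<(.085,.110)[ax]-.012)
    if(ax,s)==(0,1):k&=abs(q[:,1])>.03
    vx,vy,x0,y0=cv2.fitLine((w[k]*1000).astype(np.float32),cv2.DIST_HUBER,0,.01,.01).ravel()
    print(ax,s,'ang',np.degrees(np.arctan2(vy,vx)),'off mm',np.median(q[k,ax])*1000)
E
python3 fx.py
```

```text
(np.float64(283.08284023668637), np.float64(207.82248520710058)) [ 0.49100496 -0.16448523]
(np.float64(304.8770053475936), np.float64(202.6577540106952)) [ 0.50233706 -0.21529712]
(np.float64(271.8854166666667), np.float64(226.68229166666666)) [ 0.44747609 -0.13843448]
pins: yaw 12.501736994984567 o [ 0.50279371 -0.1803783 ] res mm [[-0.0819903   0.05161459]
 [-0.00628345  0.00678346]
 [ 0.08827375 -0.05839805]]
0 -1 ang -77.614876 off mm -109.17256298547399
0 1 ang -77.56861 off mm 109.02076493758831
1 -1 ang 12.493485 off mm -83.55857861076515
1 1 ang 12.410905 off mm 83.76973023535163
```

Call:
carry_out --increments '[[[0, 0, 0.0164, 0, 0, 0, 255], [0, 0, 0, 3.26, -3.56, 0, 255], [0, 0, 0, 3.26, -3.56, 0, 255], [0, 0, 0, 3.26, -3.56, 0, 255], [0, 0, 0, 3.26, -3.56, 0, 255], [0, 0, 0, 3.26, -3.56, 0, 255], [0, 0, 0, 3.26, -3.56, 0, 255], [0, 0, 0, 3.26, -3.56, 0, 255], [0, 0, 0, 3.26, -3.56, 0, 255], [0, 0, 0, 3.26, -3.56, 0, 255], [0, 0, 0, 3.26, -3.56, 0, 255], [0, 0, 0, 0, 0, 0, 255]]]' --newtons 20

```text
clock: 1.6
eef_pos: [0.393, -0.212, 0.2312]
tool_rot: [[0.975, 0.22, 0.0], [0.22, -0.975, 0.0], [0.0, -0.0, -1.0]]
contact_force: [-0.7, -0.5, -0.3]
grip_width: -0.0001
```

```bash
cat > where.py <<'E'
from h import *
y=np.radians(12.45);R=np.array([[np.cos(y),-np.sin(y),0],[np.sin(y),np.cos(y),0],[0,0,1]]);O=np.array([.5028,-.1804,0])
def fix(p): return R.T@(np.asarray(p)-O)
def world(p): return R@np.asarray(p)+O
def rep():
    s=state();print('t',round(s['clock'],2),'fix mm',np.round(fix(s['eef_pos'])*1000,1),'F fix',np.round(R.T@s['contact_force'],1),'w',round(s['grip_width'],4),'rot fix',np.round(cv2.Rodrigues(R.T@s['tool_rot']@np.diag([1.,-1,-1]))[0].ravel(),4))
if __name__=='__main__': rep()
E
python3 where.py
```

```text
t 1.6 fix mm [-114.    -7.2  231.2] F fix [-0.8 -0.4 -0.3] w -0.0001 rot fix [ 0.0002 -0.0002  0.0046]
```

Call:
carry_out --increments '[[[0, 0, 0.0046, -0.2, 0.1, 5.0, 255], [0, 0, 0, 0, 0, 5.0, 255], [0, 0, 0, 0, 0, 5.0, 255], [0, 0, 0, 0, 0, 3.5, 255], [0, 0, 0, 0, 0, 2.5, 255], [0, 0, 0, 0, 0, 0, 255], [0, 0, 0, 0, 0, 0, 255]]]'

```text
clock: 2.48
eef_pos: [0.3909, -0.2168, 0.0223]
tool_rot: [[0.978, 0.21, 0.001], [0.21, -0.978, -0.001], [0.001, 0.001, -1.0]]
contact_force: [-0.5, -0.0, 0.7]
grip_width: -0.0001
```

```bash
python3 where.py; python3 -c "
from h import *
im,d=snap('top');im2,d2=snap('side')
a=cv2.resize(im[140:270,215:390],None,fx=3,fy=3);b=cv2.resize(im2[150:280,215:390],None,fx=3,fy=3)
cv2.imwrite('pics/p2.png',cv2.resize(np.hstack([a,b]),(800,297)))"
```

```text
t 2.48 fix mm [-117.2  -11.4   22.3] F fix [-0.5  0.1  0.7] w -0.0001 rot fix [-0.0015 -0.0009 -0.0053]
```

View pics/p2.png

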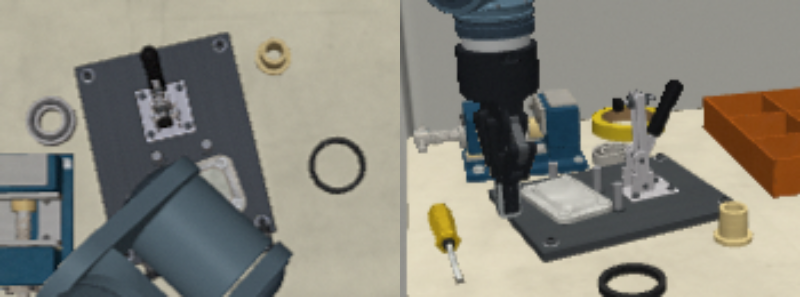

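Call:
carry_out --increments '[[[0, 0, 0, 0.5, -0.15, 0.2, 255], [0, 0, 0, 0.5, 0, 0, 255], [0, 0, 0, 0.2, 0, 0, 255], [0, 0, 0, 0.2, 0, 0, 255], [0, 0, 0, 0.2, 0, 0, 255], [0, 0, 0, 0.2, 0, 0, 255]]]'

```text
clock: 3.32
eef_pos: [0.4078, -0.2105, 0.0193]
tool_rot: [[0.977, 0.211, -0.0], [0.211, -0.977, 0.0], [-0.0, -0.0, -1.0]]
contact_force: [1.1, 0.4, 0.4]
grip_width: 0.0002
```

```bash
python3 where.py
```

```text
t 3.33 fix mm [-99.3  -8.9  19.3] F fix [1.2 0.1 0.4] w 0.0002 rot fix [ 0.0001  0.0001 -0.0045]
```

Call:
carry_out --increments '[[[0, 0, -0.0045, 0.1, 0, 0, 255], [0, 0, 0, 0.1, 0, 0, 255], [0, 0, 0, 0.1, 0, 0, 255], [0, 0, 0, 0.1, 0, 0, 255], [0, 0, 0, 0.1, 0, 0, 255], [0, 0, 0, 0.1, 0, 0, 255]]]'

```text
clock: 4.08
eef_pos: [0.4136, -0.2092, 0.0193]
tool_rot: [[0.976, 0.216, -0.0], [0.216, -0.976, 0.0], [0.0, -0.0, -1.0]]
contact_force: [-0.7, -0.5, -0.1]
grip_width: -0.0
```

Call:
carry_out --increments '[[[0, 0, 0, 0.1, 0, 0, 255], [0, 0, 0, 0.1, 0, 0, 255]]]'

```text
clock: 4.32
eef_pos: [0.4155, -0.2087, 0.0193]
tool_rot: [[0.976, 0.216, -0.0], [0.216, -0.976, 0.0], [-0.0, -0.0, -1.0]]
contact_force: [-2.0, 0.3, 0.9]
grip_width: 0.0004
```

```bash
cat > cov.py <<'E'
from where import *
import sys
rep();im,d=snap('side')
b=cv2.resize(im[200:270,240:370],None,fx=6,fy=6,interpolation=cv2.INTER_CUBIC);cv2.imwrite('pics/'+sys.argv[1],b)
E
python3 cov.py p3.png
```

```text
t 4.33 fix mm [-91.4  -8.8  19.3] F fix [-1.9  0.8  0.9] w 0.0004 rot fix [0.0002 0.0002 0.0001]
```

View pics/p3.png

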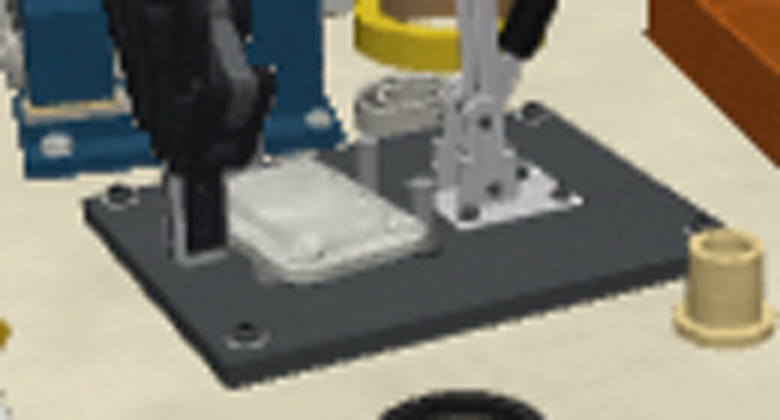

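Call:
carry_out --increments '[[[0, 0, 0, 0.1, 0, 0, 255], [0, 0, 0, 0, 0, 0, 255]]]'

```text
clock: 4.62
eef_pos: [0.416, -0.2083, 0.0191]
tool_rot: [[0.976, 0.216, -0.001], [0.216, -0.976, 0.001], [-0.001, -0.001, -1.0]]
contact_force: [-4.4, 0.2, 1.3]
grip_width: 0.0001
```

Call:
carry_out --increments '[[[0, 0, 0, 0.1, 0, 0, 255], [0, 0, 0, 0, 0, 0, 255]]]'

```text
clock: 4.88
eef_pos: [0.4164, -0.208, 0.019]
tool_rot: [[0.976, 0.216, -0.003], [0.216, -0.976, 0.001], [-0.002, -0.002, -1.0]]
contact_force: [-7.1, -0.5, 2.9]
grip_width: 0.0004
```

Call:
carry_out --increments '[[[0, 0, 0, 0.05, 0, 0, 255], [0, 0, 0, 0, 0, 0, 255]]]'

```text
clock: 5.12
eef_pos: [0.4166, -0.208, 0.019]
tool_rot: [[0.976, 0.216, -0.004], [0.216, -0.976, 0.001], [-0.003, -0.002, -1.0]]
contact_force: [-8.1, -1.3, 5.1]
grip_width: 0.0002
```

Call:
carry_out --increments '[[[0, 0, 0, -0.3, 0, 0, 255], [0, 0, 0, -1, 0, 0, 255], [0, 0, 0, -0.5, 0, -3, 255], [0, 0, 0, 0, 2, -4, 255], [0, 0, 0, 0, 5, -3, 255], [0, 0, 0, 0, 6, 0, 255], [0, 0, 0, 0, 6, 0, 255], [0, 0, 0, 0, 3, 0, 255], [0, 0, 0, 0, 0, 0, 255]]]'

```text
clock: 6.25
eef_pos: [0.4476, -0.4291, 0.1194]
tool_rot: [[0.977, 0.213, 0.001], [0.213, -0.977, -0.001], [0.001, 0.001, -1.0]]
contact_force: [-0.9, 0.7, -0.0]
grip_width: -0.0004
```

```bash
cat > look.py <<'E'
from meas import *
from where import rep,fix
import sys
rep();im,d=snap('top');hsv=cv2.cvtColor(im,cv2.COLOR_BGR2HSV)
roi=np.zeros(im.shape[:2],np.uint8);roi[198:250,262:332]=255
m2=((hsv[...,2]>130)*255).astype(np.uint8)&roi
m2=cv2.morphologyEx(m2,cv2.MORPH_OPEN,np.ones((5,5),np.uint8))
c2,w2,r2=rect(m2,.026);print('cover',r2)
print('fix mm',fix([r2[0][0]/1e3,r2[0][1]/1e3,.022])*1000)
vis=im.copy();cv2.drawContours(vis,[c2.reshape(-1,1,2)],-1,(0,0,255),1)
cv2.imwrite('pics/'+sys.argv[1],cv2.resize(vis[140:270,215:390],None,fx=4,fy=4,interpolation=cv2.INTER_NEAREST))
E
python3 look.py p4.png
```

```text
t 6.25 fix mm [-107.6 -231.   119.4] F fix [-0.8  0.9 -0. ] w -0.0004 rot fix [-0.0011 -0.0008 -0.0022]
cover ((458.8507080078125, -200.05026245117188), (63.48535919189453, 95.69660186767578), 18.765518188476562)
fix mm [-47.15215505  -9.71325669  22.        ]
```

View pics/p4.png

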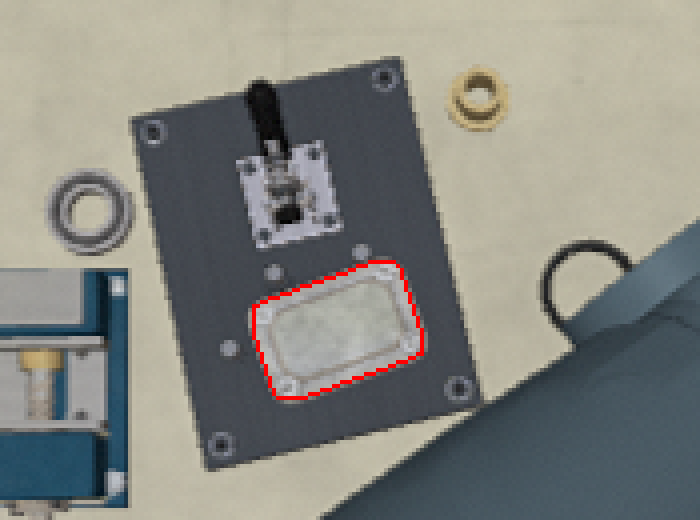

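Call:
carry_out --increments '[[[0, 0, -0.002, -0.4, -6, 0, 255], [0, 0, 0, 0, -6, 0, 255], [0, 0, 0, 0, -6, 0, 255], [0, 0, 0, 0, -5.8, 3, 255], [0, 0, 0, 0, 0, 4, 255], [0, 0, 0, 0, 0, 2.7, 255], [0, 0, 0, 0.8, 0, 0, 255], [0, 0, 0, 0.3, 0, 0, 255], [0, 0, 0, 0, 0, 0, 255]]]'

```text
clock: 7.42
eef_pos: [0.4047, -0.1962, 0.025]
tool_rot: [[0.976, 0.218, 0.002], [0.218, -0.976, -0.002], [0.002, 0.002, -1.0]]
contact_force: [0.7, 0.5, -0.0]
grip_width: 0.0005
```

```bash
python3 where.py
```

```text
t 7.42 fix mm [-99.2   5.7  25. ] F fix [ 0.8  0.3 -0. ] w 0.0005 rot fix [-0.0023 -0.0018  0.0026]
```

Call:
carry_out --increments '[[[0, 0, 0, 0.1, 0, 0.2, 255], [0, 0, 0, 0.1, 0, 0, 255], [0, 0, 0, 0.1, 0, 0, 255], [0, 0, 0, 0.1, 0, 0, 255], [0, 0, 0, 0.1, 0, 0, 255], [0, 0, 0, 0.1, 0, 0, 255]]]'

```text
clock: 8.18
eef_pos: [0.4094, -0.1942, 0.0216]
tool_rot: [[0.976, 0.217, -0.0], [0.217, -0.976, 0.0], [-0.0, -0.0, -1.0]]
contact_force: [0.0, 0.5, 0.4]
grip_width: 0.0004
```

Call:
carry_out --increments '[[[0, 0, 0, 0.1, -0.03, 0, 255], [0, 0, 0, 0.1, -0.03, 0, 255], [0, 0, 0, 0.1, -0.03, 0, 255]]]'

```text
clock: 8.55
eef_pos: [0.4119, -0.1926, 0.0215]
tool_rot: [[0.976, 0.218, -0.001], [0.218, -0.976, 0.0], [-0.001, -0.0, -1.0]]
contact_force: [-1.6, -0.3, 1.1]
grip_width: 0.0001
```

```bash
python3 where.py
```

```text
t 8.55 fix mm [-91.4   7.7  21.5] F fix [-1.6  0.1  1.1] w 0.0001 rot fix [0.0004 0.0006 0.0022]
```

Call:
carry_out --increments '[[[0, 0, 0, 0.1, -0.05, 0, 255], [0, 0, 0, 0.1, -0.05, 0, 255]]]'

```text
clock: 8.8
eef_pos: [0.4137, -0.1911, 0.0215]
tool_rot: [[0.976, 0.218, -0.001], [0.218, -0.976, 0.0], [-0.0, -0.0, -1.0]]
contact_force: [-2.0, 1.1, 1.1]
grip_width: -0.0004
```

```bash
python3 where.py
```

```text
t 8.8 fix mm [-89.3   8.7  21.5] F fix [-1.7  1.5  1.1] w -0.0004 rot fix [0.0004 0.0005 0.0021]
```

It is rotating now, at low force. Continue in small steps.

Call:
carry_out --increments '[[[0, 0, 0, 0.1, 0, 0, 255], [0, 0, 0, 0.05, 0, 0, 255]]]'

```text
clock: 9.05
eef_pos: [0.415, -0.1907, 0.0214]
tool_rot: [[0.976, 0.218, -0.001], [0.218, -0.976, 0.001], [-0.001, -0.001, -1.0]]
contact_force: [-2.8, 0.8, 1.7]
grip_width: 0.0002
```

Call:
carry_out --increments '[[[0, 0, 0, 0.1, 0, 0, 255], [0, 0, 0, 0, 0, 0, 255]]]'

```text
clock: 9.3
eef_pos: [0.4159, -0.1904, 0.0214]
tool_rot: [[0.976, 0.218, -0.001], [0.218, -0.976, 0.001], [-0.001, -0.001, -1.0]]
contact_force: [-3.6, 1.5, 1.5]
grip_width: 0.0002
```

Call:
carry_out --increments '[[[0, 0, 0, 0.1, 0, 0, 255], [0, 0, 0, 0, 0, 0, 255]]]'

```text
clock: 9.55
eef_pos: [0.4163, -0.1902, 0.0213]
tool_rot: [[0.976, 0.218, -0.003], [0.218, -0.976, 0.001], [-0.002, -0.002, -1.0]]
contact_force: [-7.2, 0.6, 4.0]
grip_width: 0.0
```

```bash
python3 where.py
```

```text
t 9.55 fix mm [-86.6   9.1  21.3] F fix [-6.9  2.1  4. ] w 0.0 rot fix [0.0015 0.0024 0.0025]
```

Call:
carry_out --increments '[[[0, 0, 0, -0.3, 0, 0, 255], [0, 0, 0, -1, 0, 0, 255], [0, 0, 0, -0.5, 0, -3, 255], [0, 0, 0, 0, 3, -4, 255], [0, 0, 0, 0, 6, -3, 255], [0, 0, 0, 0, 6, 0, 255], [0, 0, 0, 0, 6, 0, 255], [0, 0, 0, 0, 3, 0, 255], [0, 0, 0, 0, 0, 0, 255]]]'

```text
clock: 10.68
eef_pos: [0.4508, -0.4271, 0.1197]
tool_rot: [[0.977, 0.215, 0.001], [0.215, -0.977, -0.001], [0.001, 0.002, -1.0]]
contact_force: [0.4, 0.4, 0.2]
grip_width: 0.0002
```

```bash
python3 look.py p5.png
```

```text
t 10.68 fix mm [-104.  -229.7  119.7] F fix [0.5 0.3 0.2] w 0.0002 rot fix [-0.0015 -0.0009 -0.0004]
cover ((461.89971923828125, -200.62420654296875), (63.22261428833008, 96.0526123046875), 12.218098640441895)
fix mm [-44.298578   -10.93103308  22.        ]
```

Call:
carry_out --increments '[[[0, 0, 0, 3, -5, 0, 255], [0, 0, 0, 3, -5, 0, 255], [0, 0, 0, 0, -3.8, 3, 255], [0, 0, 0, 0, 0, 4, 255], [0, 0, 0, 0, 0, 2.7, 255], [0, 0, 0, 0, 0, 0, 255], [0, 0, 0, 0, 0, 0, 255]]]'

```text
clock: 11.6
eef_pos: [0.48, -0.277, 0.0238]
tool_rot: [[0.976, 0.218, 0.001], [0.218, -0.976, -0.001], [0.001, 0.001, -1.0]]
contact_force: [0.7, 0.0, 0.5]
grip_width: 0.0001
```

```bash
python3 where.py
```

```text
t 11.6 fix mm [-43.1 -89.5  23.8] F fix [ 0.7 -0.2  0.5] w 0.0001 rot fix [-0.0014 -0.0011  0.0024]
```

Call:
carry_out --increments '[[[0, 0, 0, 0, -0.4, 0.2, 255], [0, 0, 0, 0, -0.4, 0, 255], [0, 0, 0, 0, -0.2, 0, 255], [0, 0, 0, 0, -0.1, 0, 255], [0, 0, 0, 0, -0.1, 0, 255], [0, 0, 0, 0, -0.1, 0, 255], [0, 0, 0, 0, -0.1, 0, 255]]]'

```text
clock: 12.48
eef_pos: [0.4764, -0.2633, 0.0205]
tool_rot: [[0.976, 0.217, -0.0], [0.217, -0.976, 0.0], [-0.0, -0.0, -1.0]]
contact_force: [-0.5, 0.6, 0.4]
grip_width: -0.0
```

```bash
python3 where.py
```

```text
t 12.47 fix mm [-43.6 -75.2  20.5] F fix [-0.4  0.7  0.4] w -0.0 rot fix [0.0001 0.     0.0019]
```

Call:
carry_out --increments '[[[0, 0, 0, 0.01, -0.1, 0, 255], [0, 0, 0, 0.01, -0.1, 0, 255], [0, 0, 0, 0.01, -0.1, 0, 255], [0, 0, 0, 0.01, -0.1, 0, 255]]]'

```text
clock: 12.98
eef_pos: [0.476, -0.2592, 0.0205]
tool_rot: [[0.976, 0.218, -0.0], [0.218, -0.976, 0.0], [-0.0, -0.0, -1.0]]
contact_force: [0.5, -0.2, -0.1]
grip_width: -0.0
```

```bash
python3 where.py
```

```text
t 12.97 fix mm [-43.2 -71.2  20.5] F fix [ 0.4 -0.3 -0.1] w -0.0 rot fix [0.    0.    0.002]
```

Call:
carry_out --increments '[[[0, 0, 0, 0.01, -0.1, 0, 255], [0, 0, 0, 0.01, -0.1, 0, 255], [0, 0, 0, 0.01, -0.1, 0, 255], [0, 0, 0, 0.01, -0.1, 0, 255]]]'

```text
clock: 13.48
eef_pos: [0.4756, -0.2555, 0.0206]
tool_rot: [[0.976, 0.218, 0.0], [0.218, -0.976, -0.0], [0.0, 0.0, -1.0]]
contact_force: [-1.1, -1.0, -0.7]
grip_width: -0.0001
```

Call:
carry_out --increments '[[[0, 0, 0, 0.01, -0.1, 0, 255], [0, 0, 0, 0.01, -0.1, 0, 255]]]'

```text
clock: 13.72
eef_pos: [0.4753, -0.2534, 0.0206]
tool_rot: [[0.976, 0.218, 0.0], [0.218, -0.976, -0.0], [-0.0, 0.0, -1.0]]
contact_force: [-1.4, -0.9, 0.1]
grip_width: 0.0
```

```bash
python3 where.py
```

```text
t 13.72 fix mm [-42.6 -65.4  20.6] F fix [-1.5 -0.6  0.1] w 0.0 rot fix [-0.0003  0.      0.0021]
```

Call:
carry_out --increments '[[[0, 0, 0, 0, -0.1, 0, 255], [0, 0, 0, 0, -0.1, 0, 255]]]'

```text
clock: 13.98
eef_pos: [0.4749, -0.2514, 0.0206]
tool_rot: [[0.976, 0.218, 0.0], [0.218, -0.976, -0.0], [0.0, 0.0, -1.0]]
contact_force: [-0.8, -0.9, 0.4]
grip_width: 0.0
```

Call:
carry_out --increments '[[[0, 0, 0, 0, -0.1, 0, 255], [0, 0, 0, 0, 0, 0, 255]]]'

```text
clock: 14.22
eef_pos: [0.4746, -0.2503, 0.0206]
tool_rot: [[0.976, 0.218, 0.0], [0.218, -0.976, 0.0], [0.0, -0.0, -1.0]]
contact_force: [-0.2, -0.4, 0.2]
grip_width: 0.0003
```

Call:
carry_out --increments '[[[0, 0, 0, 0, -0.1, 0, 255], [0, 0, 0, 0, 0, 0, 255]]]'

```text
clock: 14.48
eef_pos: [0.4744, -0.2494, 0.0205]
tool_rot: [[0.976, 0.218, -0.0], [0.218, -0.976, 0.0], [0.0, -0.0, -1.0]]
contact_force: [-0.4, 0.1, -0.1]
grip_width: -0.0
```

```bash
python3 where.py
```

```text
t 14.47 fix mm [-42.6 -61.2  20.5] F fix [-0.4  0.2 -0.1] w -0.0 rot fix [ 0.0001 -0.      0.002 ]
```

Call:
carry_out --increments '[[[0, 0, 0, 0, -0.1, 0, 255], [0, 0, 0, 0, -0.05, 0, 255]]]'

```text
clock: 14.72
eef_pos: [0.4741, -0.2479, 0.0205]
tool_rot: [[0.976, 0.218, 0.0], [0.218, -0.976, -0.0], [-0.0, 0.0, -1.0]]
contact_force: [-1.2, -1.5, 0.7]
grip_width: -0.0001
```

Call:
carry_out --increments '[[[0, 0, 0, 0, -0.1, 0, 255], [0, 0, 0, 0, 0, 0, 255]]]'

```text
clock: 14.98
eef_pos: [0.4738, -0.2469, 0.0205]
tool_rot: [[0.976, 0.218, -0.0], [0.218, -0.976, 0.0], [-0.0, -0.0, -1.0]]
contact_force: [0.1, -1.0, 1.5]
grip_width: -0.0002
```

Call:
carry_out --increments '[[[0, 0, 0, 0, -0.1, 0, 255], [0, 0, 0, 0, 0, 0, 255]]]'

```text
clock: 15.22
eef_pos: [0.4736, -0.2459, 0.0205]
tool_rot: [[0.976, 0.218, -0.0], [0.218, -0.976, 0.0], [-0.0, -0.0, -1.0]]
contact_force: [-0.4, -0.9, 0.3]
grip_width: 0.0003
```

```bash
python3 cov.py p6.png
```

```text
t 15.22 fix mm [-42.6 -57.7  20.5] F fix [-0.6 -0.8  0.3] w 0.0003 rot fix [0.0001 0.     0.002 ]
```

View pics/p6.png

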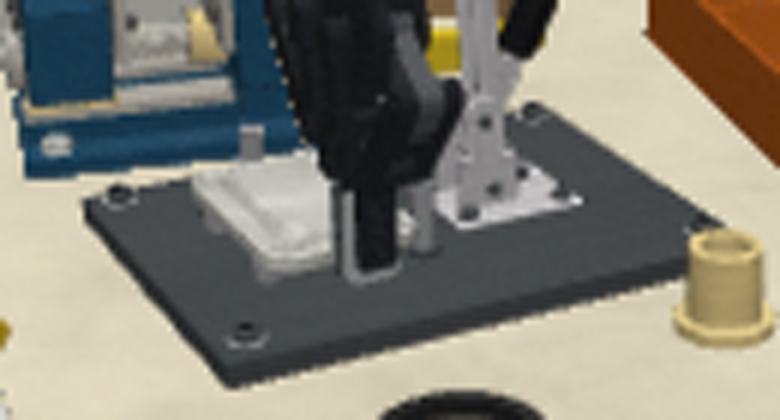

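Call:
carry_out --increments '[[[0, 0, 0, 0, -0.1, 0, 255], [0, 0, 0, 0, 0, 0, 255]]]'

```text
clock: 15.52
eef_pos: [0.4734, -0.245, 0.0205]
tool_rot: [[0.976, 0.218, 0.0], [0.218, -0.976, -0.0], [-0.0, 0.0, -1.0]]
contact_force: [-0.8, -1.9, 0.4]
grip_width: 0.0002
```

Call:
carry_out --increments '[[[0, 0, 0, 0, -0.1, 0, 255], [0, 0, 0, 0, 0, 0, 255]]]'

```text
clock: 15.78
eef_pos: [0.4734, -0.2445, 0.0207]
tool_rot: [[0.976, 0.218, 0.001], [0.218, -0.976, -0.001], [0.0, 0.001, -1.0]]
contact_force: [-0.5, -3.9, -0.6]
grip_width: 0.0002
```

Call:
carry_out --increments '[[[0, 0, 0, 0, -0.1, 0, 255], [0, 0, 0, 0, 0, 0, 255]]]'

```text
clock: 16.02
eef_pos: [0.4735, -0.2442, 0.021]
tool_rot: [[0.976, 0.218, 0.001], [0.218, -0.976, -0.002], [0.001, 0.003, -1.0]]
contact_force: [-0.0, -7.2, -0.5]
grip_width: -0.0002
```

```bash
python3 where.py
```

```text
t 16.02 fix mm [-42.4 -56.   21. ] F fix [-1.6 -7.  -0.5] w -0.0002 rot fix [-0.0027 -0.0008  0.0022]
```

Call:
carry_out --increments '[[[0, 0, 0, 0, 0.3, 0, 255], [0, 0, 0, 0, 1, 0, 255], [0, 0, 0, 0, 1, -3, 255], [0, 0, 0, -2, 4, -4, 255], [0, 0, 0, -2, 5, -3, 255], [0, 0, 0, -2, 6, 0, 255], [0, 0, 0, 0, 3, 0, 255], [0, 0, 0, 0, 0, 0, 255]]]'

```text
clock: 17.02
eef_pos: [0.4584, -0.4555, 0.1203]
tool_rot: [[0.977, 0.215, 0.0], [0.215, -0.977, 0.0], [0.0, -0.0, -1.0]]
contact_force: [-0.7, 0.4, 0.0]
grip_width: -0.0001
```

```bash
python3 look.py p7.png
```

```text
t 17.02 fix mm [-102.7 -259.1  120.3] F fix [-0.6  0.5  0. ] w -0.0001 rot fix [ 0.0003 -0.0004 -0.0004]
cover ((459.2600402832031, -189.35482788085938), (63.26152038574219, 95.7420883178711), 12.498403549194336)
fix mm [-44.44664585   0.6424226   22.        ]
```

View pics/p7.png

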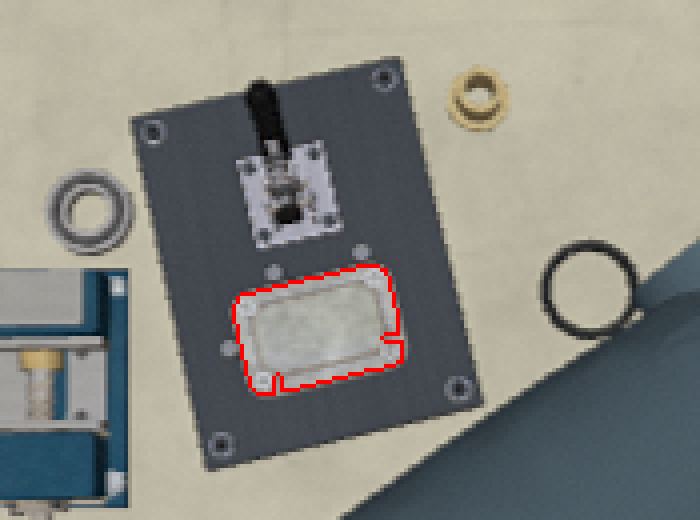

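Call:
carry_out --increments '[[[0, 0, 0, 0, -2, -5, 255], [0, 0, 0, 0, -3.9, -4, 255], [0, 0, 0, 3, -5, 0, 255], [0, 0, 0, 3, -5, 0, 255], [0, 0, 0, 3, -5, 0, 255], [0, 0, 0, 3.5, -5, 0, 255], [0, 0, 0, 3, 0, 0, 255], [0, 0, 0, 0, 0, 0, 255], [0, 0, 0, 0, 0, 0, 255]]]'

```text
clock: 18.2
eef_pos: [0.5528, -0.1663, 0.21]
tool_rot: [[0.976, 0.218, -0.001], [0.218, -0.976, 0.001], [-0.001, -0.001, -1.0]]
contact_force: [-0.5, -0.9, 0.1]
grip_width: -0.0002
```

```bash
python3 - <<'E'
from where import *
rep()
im=cv2.imread('pics/top0.png').astype(int).max(2); c=np.argwhere(im[158:180,270:300]<45); 
for r in range(0,22,3):
    k=c[c[:,0]==r]
    if len(k): print(r+158,k[:,1].min()+270,k[:,1].max()+270)
for p in [(.074,0,.133),(.066,-.0,.118),(.062,0,.112)]: print(proj('top',world(p)),proj('side',world(p)))
im,d=snap('side');b=cv2.resize(im[165:265,250:390],None,fx=5,fy=5,interpolation=cv2.INTER_CUBIC);cv2.imwrite('pics/p8.png',b)
E
```

```text
t 18.2 fix mm [ 51.8   3.  210. ] F fix [-0.7 -0.8  0.1] w -0.0002 rot fix [0.0011 0.0012 0.0026]
161 278 282
164 276 283
167 277 284
170 279 285
173 279 285
176 280 286
179 286 286
[279.63120413 163.50572229] [333.75722091 183.69331483]
[281.01910066 168.58234484] [330.88371834 190.12440034]
[281.64313454 170.92001207] [329.44594548 192.74018284]
```

View pics/p8.png

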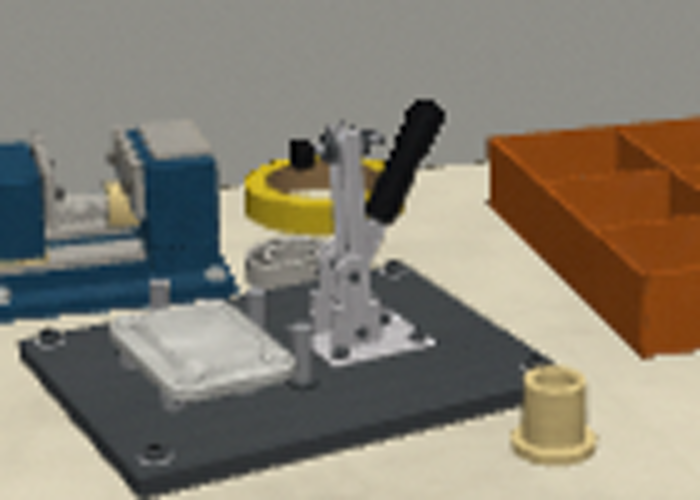

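Call:
carry_out --increments '[[[0, 0, 0.0026, 0, 0.3, 4, 255], [0, 0, 0, 0, 0, 3, 255], [0, 0, 0, 0, 0, 1, 255], [0, 0, 0, 0, 0, 0, 255], [0, 0, 0, 0, 0, 0, 255]]]'

```text
clock: 18.88
eef_pos: [0.5551, -0.1706, 0.1322]
tool_rot: [[0.977, 0.215, 0.002], [0.215, -0.977, -0.001], [0.002, 0.002, -1.0]]
contact_force: [-0.9, 0.7, 0.8]
grip_width: 0.0003
```

```bash
python3 where.py
```

```text
t 18.88 fix mm [ 53.2  -1.7 132.2] F fix [-0.7  0.9  0.8] w 0.0003 rot fix [-0.0017 -0.0021 -0.0009]
```

Call:
carry_out --increments '[[[0, 0, 0, 0.2, -0.1, 0.2, 255], [0, 0, 0, 0.2, 0, 0, 255], [0, 0, 0, 0.2, 0, 0, 255], [0, 0, 0, 0, 0, 0, 255]]]'

```text
clock: 19.38
eef_pos: [0.5601, -0.1676, 0.1286]
tool_rot: [[0.977, 0.215, 0.0], [0.215, -0.977, -0.0], [0.0, 0.0, -1.0]]
contact_force: [0.5, -0.2, -0.2]
grip_width: 0.0001
```

```bash
python3 where.py
```

```text
t 19.38 fix mm [5.870e+01 1.000e-01 1.286e+02] F fix [ 0.4 -0.3 -0.2] w 0.0001 rot fix [-0.0001 -0.0001 -0.0003]
```

Call:
carry_out --increments '[[[0, 0, 0, 0.3, 0, 0.05, 255], [0, 0, 0, 0.3, 0, 0.1, 255], [0, 0, 0, 0.3, 0, 0.1, 255]]]'

```text
clock: 19.75
eef_pos: [0.5689, -0.1657, 0.1261]
tool_rot: [[0.977, 0.215, -0.0], [0.215, -0.977, -0.0], [-0.0, 0.0, -1.0]]
contact_force: [-0.7, -0.2, 1.8]
grip_width: -0.0003
```

Call:
carry_out --increments '[[[0, 0, 0, 0.3, 0, 0.1, 255], [0, 0, 0, 0.3, 0, 0.1, 255], [0, 0, 0, 0.3, 0, 0.15, 255]]]'

```text
clock: 20.12
eef_pos: [0.578, -0.1638, 0.1227]
tool_rot: [[0.977, 0.215, 0.001], [0.215, -0.977, -0.0], [0.001, 0.0, -1.0]]
contact_force: [-0.9, 0.3, 2.6]
grip_width: 0.0001
```

```bash
python3 where.py
```

```text
t 20.12 fix mm [ 77.   -0.  122.7] F fix [-0.8  0.5  2.6] w 0.0001 rot fix [-0.0003 -0.0007 -0.0007]
```

Call:
carry_out --increments '[[[0, 0, 0, 0.3, 0, 0.15, 255], [0, 0, 0, 0.3, 0, 0.17, 255], [0, 0, 0, 0.3, 0, 0.17, 255], [0, 0, 0, 0.3, 0, 0.2, 255]]]'

```text
clock: 20.62
eef_pos: [0.5907, -0.1613, 0.1169]
tool_rot: [[0.977, 0.215, 0.003], [0.215, -0.977, -0.001], [0.003, 0.001, -1.0]]
contact_force: [0.6, 2.7, 7.4]
grip_width: -0.0003
```

Call:
carry_out --increments '[[[0, 0, 0, 0.3, 0, 0.2, 255], [0, 0, 0, 0.3, 0, 0.2, 255], [0, 0, 0, 0.3, 0, 0.2, 255], [0, 0, 0, 0.3, 0, 0.2, 255]]]'

```text
clock: 21.12
eef_pos: [0.6037, -0.1587, 0.1103]
tool_rot: [[0.977, 0.215, 0.007], [0.215, -0.977, -0.001], [0.006, 0.002, -1.0]]
contact_force: [1.8, 4.4, 10.9]
grip_width: 0.0
```

```bash
python3 - <<'E'
from where import *
rep()
im,d=snap('side');b=cv2.resize(im[165:265,250:390],None,fx=5,fy=5,interpolation=cv2.INTER_CUBIC);cv2.imwrite('pics/p9.png',b)
E
```

```text
t 21.12 fix mm [103.2  -0.6 110.3] F fix [ 2.7  3.9 10.9] w 0.0 rot fix [-0.0022 -0.0062 -0.0007]
```

View pics/p9.png

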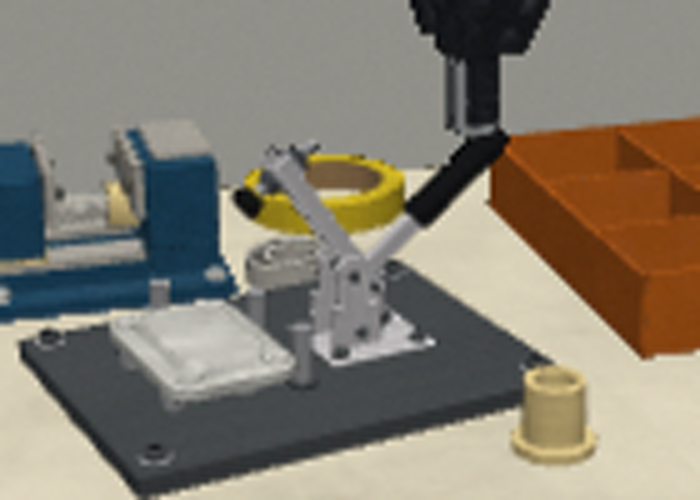

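Call:
carry_out --increments '[[[0, 0, 0, 0.2, 0, 0.25, 255], [0, 0, 0, 0.2, 0, 0.25, 255], [0, 0, 0, 0.2, 0, 0.25, 255]]]'

```text
clock: 21.55
eef_pos: [0.612, -0.1573, 0.1051]
tool_rot: [[0.977, 0.215, 0.013], [0.215, -0.977, -0.001], [0.012, 0.004, -1.0]]
contact_force: [5.2, 7.1, 16.5]
grip_width: 0.0003
```

```bash
python3 where.py
```

```text
t 21.55 fix mm [111.6  -1.  105.1] F fix [ 6.6  5.8 16.5] w 0.0003 rot fix [-0.0038 -0.0121 -0.001 ]
```

Call:
carry_out --increments '[[[0, 0, 0, 0, 0, -1, 255], [0, 0, 0, 0, 0, -1.2, 255], [0, 0, 0, -1.3, 0, 0, 255], [0, 0, 0, -1.3, 0, 0, 255], [0, 0, 0, 0, 0, 0, 255], [0, 0, 0, 0, 0, 0, 255]]]'

```text
clock: 22.3
eef_pos: [0.5811, -0.163, 0.1218]
tool_rot: [[0.977, 0.215, -0.0], [0.215, -0.977, 0.0], [-0.0, -0.0, -1.0]]
contact_force: [-0.6, -1.1, -0.1]
grip_width: 0.0003
```

```bash
python3 - <<'E'
from where import *
rep()
im,d=snap('side');c=im[165:265,250:390];cv2.imwrite('pics/p10.png',cv2.resize(c,None,fx=5,fy=5,interpolation=cv2.INTER_CUBIC))
m=(c.max(2)<48).astype(np.uint8)
n,l,st,ce=cv2.connectedComponentsWithStats(m)
for i in range(1,n):
    if st[i,4]>40:
        ys,xs=np.nonzero(l==i);k=ys>np.inf if False else slice(None)
        vx,vy,x0,y0=cv2.fitLine(np.c_[xs,ys].astype(np.float32),2,0,.01,.01).ravel()
        print(st[i],vx,vy,x0+250,y0+165)
for p in [(.124,0,.063),(.113,0,.094),(.0965,0,.104)]: print(p,proj('side',world(p))-[250,165])
E
```

```text
t 22.3 fix mm [8.020e+01 1.000e-01 1.218e+02] F fix [-0.9 -1.  -0.1] w 0.0003 rot fix [ 0.0003  0.0003 -0.001 ]
[ 75   0  25  22 248] 0.07366792 0.9972828 337.19354 171.85887
[ 83  26  21  19 147] 0.75926375 -0.65078306 343.4626 199.34694
(0.124, 0, 0.063) [101.1431856   42.56795418]
(0.113, 0, 0.094) [97.51069671 31.58536275]
(0.0965, 0, 0.104) [91.78989218 28.75253879]
```

View pics/p10.png

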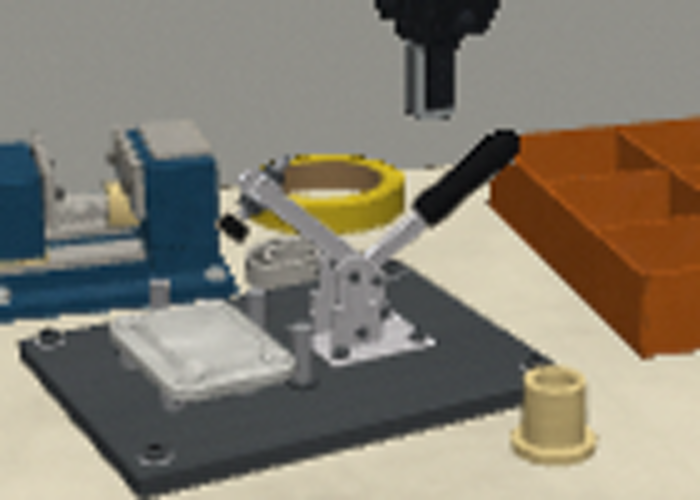

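Call:
carry_out --increments '[[[0, 0, 0, 0.8, 0, 0.3, 255], [0, 0, 0, 0.8, 0, 0.5, 255], [0, 0, 0, 0.1, 0, 0.3, 255], [0, 0, 0, 0, 0, 0, 255]]]'

```text
clock: 22.85
eef_pos: [0.5978, -0.159, 0.1104]
tool_rot: [[0.977, 0.215, -0.001], [0.215, -0.977, 0.001], [-0.001, -0.001, -1.0]]
contact_force: [0.1, 0.0, 0.4]
grip_width: 0.0003
```

Call:
carry_out --increments '[[[0, 0, 0, 0.1, 0, 0.3, 255], [0, 0, 0, 0.1, 0, 0.3, 255], [0, 0, 0, 0.1, 0, 0.2, 255]]]'

```text
clock: 23.22
eef_pos: [0.6008, -0.1586, 0.1029]
tool_rot: [[0.977, 0.215, -0.0], [0.215, -0.977, 0.0], [-0.0, -0.0, -1.0]]
contact_force: [0.8, -0.0, 0.3]
grip_width: 0.0001
```

```bash
python3 where.py
```

```text
t 23.23 fix mm [1.004e+02 1.000e-01 1.029e+02] F fix [ 0.8 -0.2  0.3] w 0.0001 rot fix [ 0.0002  0.0002 -0.0007]
```

Call:
carry_out --increments '[[[0, 0, 0, 0.1, 0, 0.2, 255], [0, 0, 0, 0.1, 0, 0.2, 255], [0, 0, 0, 0.1, 0, 0.2, 255]]]'

```text
clock: 23.6
eef_pos: [0.6048, -0.1582, 0.0982]
tool_rot: [[0.977, 0.215, 0.002], [0.215, -0.977, -0.001], [0.002, 0.001, -1.0]]
contact_force: [0.3, 1.1, 5.8]
grip_width: -0.0
```

```bash
python3 where.py
```

```text
t 23.6 fix mm [104.4  -0.4  98.2] F fix [0.5 1.  5.8] w -0.0 rot fix [-0.0012 -0.0021 -0.0007]
```

Call:
carry_out --increments '[[[0, 0, 0, 0.1, 0, 0.2, 255], [0, 0, 0, 0.1, 0, 0.2, 255], [0, 0, 0, 0.1, 0, 0.2, 255]]]'

```text
clock: 23.98
eef_pos: [0.6083, -0.1578, 0.0926]
tool_rot: [[0.977, 0.215, 0.004], [0.215, -0.977, -0.001], [0.003, 0.002, -1.0]]
contact_force: [1.0, 1.0, 5.1]
grip_width: -0.0006
```

```bash
python3 where.py
```

```text
t 23.98 fix mm [107.9  -0.7  92.6] F fix [1.2 0.7 5.1] w -0.0006 rot fix [-0.0021 -0.0033 -0.0007]
```

Call:
carry_out --increments '[[[0, 0, 0, 0.1, 0, 0.2, 255], [0, 0, 0, 0.1, 0, 0.25, 255], [0, 0, 0, 0.1, 0, 0.25, 255]]]'

```text
clock: 24.35
eef_pos: [0.6095, -0.1567, 0.0836]
tool_rot: [[0.977, 0.215, -0.001], [0.215, -0.977, 0.0], [-0.001, -0.0, -1.0]]
contact_force: [1.2, -0.5, 1.2]
grip_width: -0.0
```

Call:
carry_out --increments '[[[0, 0, 0, 0.1, 0, 0.25, 255], [0, 0, 0, 0.1, 0, 0.25, 255], [0, 0, 0, 0.05, 0, 0.25, 255]]]'

```text
clock: 24.72
eef_pos: [0.6117, -0.156, 0.076]
tool_rot: [[0.977, 0.215, -0.001], [0.215, -0.977, 0.0], [-0.001, -0.001, -1.0]]
contact_force: [-1.5, 0.0, 0.7]
grip_width: -0.0001
```

```bash
python3 where.py
```

```text
t 24.73 fix mm [111.6   0.4  76. ] F fix [-1.5  0.3  0.7] w -0.0001 rot fix [ 0.0007  0.0011 -0.0005]
```

Call:
carry_out --increments '[[[0, 0, 0, 0.05, 0, 0.2, 255], [0, 0, 0, 0.05, 0, 0.2, 255], [0, 0, 0, 0, 0, 0.2, 255]]]'

```text
clock: 25.1
eef_pos: [0.6132, -0.1559, 0.0705]
tool_rot: [[0.977, 0.215, 0.0], [0.215, -0.977, 0.0], [0.0, -0.0, -1.0]]
contact_force: [1.1, 0.8, 0.5]
grip_width: -0.0001
```

Call:
carry_out --increments '[[[0, 0, 0, 0, 0, 0.2, 255], [0, 0, 0, 0, 0, 0.1, 255]]]'

```text
clock: 25.35
eef_pos: [0.613, -0.1559, 0.0673]
tool_rot: [[0.977, 0.215, -0.0], [0.215, -0.977, 0.0], [-0.0, -0.0, -1.0]]
contact_force: [0.0, 0.3, -0.4]
grip_width: -0.0001
```

Call:
carry_out --increments '[[[0, 0, 0, 0, 0, 0.1, 255], [0, 0, 0, 0, 0, 0.1, 255]]]'

```text
clock: 25.6
eef_pos: [0.6131, -0.1559, 0.0656]
tool_rot: [[0.977, 0.215, 0.0], [0.215, -0.977, 0.0], [0.0, 0.0, -1.0]]
contact_force: [0.3, 0.0, -0.4]
grip_width: 0.0002
```

```bash
python3 where.py
```

```text
t 25.6 fix mm [1.13e+02 1.00e-01 6.56e+01] F fix [ 0.3 -0.1 -0.4] w 0.0002 rot fix [-0.     -0.     -0.0006]
```

Call:
carry_out --increments '[[[0, 0, 0, 0, 0, 0.1, 255], [0, 0, 0, 0, 0, 0.1, 255]]]'

```text
clock: 25.85
eef_pos: [0.6133, -0.156, 0.0638]
tool_rot: [[0.977, 0.215, 0.0], [0.215, -0.977, -0.0], [0.0, 0.0, -1.0]]
contact_force: [-0.4, 0.5, 2.5]
grip_width: -0.0001
```

Call:
carry_out --increments '[[[0, 0, 0, 0, 0, 0.1, 255], [0, 0, 0, 0, 0, 0.05, 255]]]'

```text
clock: 26.1
eef_pos: [0.6135, -0.156, 0.0628]
tool_rot: [[0.977, 0.215, 0.001], [0.215, -0.977, -0.0], [0.001, 0.0, -1.0]]
contact_force: [-1.8, 1.5, 4.6]
grip_width: 0.0003
```

```bash
python3 - <<'E'
from where import *
rep()
im,d=snap('side');c=im[165:265,250:390]
n,l,st,ce=cv2.connectedComponentsWithStats((c.max(2)<48).astype(np.uint8))
for i in range(1,n):
    if st[i,4]>20:
        ys,xs=np.nonzero(l==i)
        print(st[i],cv2.fitLine(np.c_[xs,ys].astype(np.float32),2,0,.01,.01).ravel())
for p in [(.148,0,.055),(.124,0,.063),(.084,0,.063),(.08,0,.047)]: print(p,proj('side',world(p))-[250,165])
E
```

```text
t 26.1 fix mm [113.4  -0.   62.8] F fix [-1.4  1.9  4.6] w 0.0003 rot fix [-0.0003 -0.0007 -0.0005]
[ 82   0  34  43 779] [ 0.28073636  0.9597849  97.48267    16.037228  ]
[ 88  44  21   6 105] [ 9.9732029e-01 -7.3159039e-02  9.8123810e+01  4.6647617e+01]
[42 61  6  5 22] [ 1.        0.       44.5      63.272728]
[ 4 70 24 28 40] [ 0.65163004  0.75853693 16.475      84.425     ]
(0.148, 0, 0.055) [109.10892374  43.95245092]
(0.124, 0, 0.063) [101.1431856   42.56795418]
(0.084, 0, 0.063) [87.37954441 45.2371495 ]
(0.08, 0, 0.047) [85.98627264 51.53093813]
```

Call:
carry_out --increments '[[[0, 0, 0, 0, 0, 0.1, 255], [0, 0, 0, 0, 0, 0.1, 255]]]'

```text
clock: 26.4
eef_pos: [0.6139, -0.156, 0.0615]
tool_rot: [[0.977, 0.215, 0.001], [0.215, -0.977, -0.0], [0.001, 0.001, -1.0]]
contact_force: [-1.4, 2.2, 9.5]
grip_width: 0.0003
```

Call:
carry_out --increments '[[[0, 0, 0, 0, 0, 0.1, 255], [0, 0, 0, 0, 0, 0.1, 255]]]'

```text
clock: 26.65
eef_pos: [0.6142, -0.1561, 0.0603]
tool_rot: [[0.977, 0.215, 0.002], [0.215, -0.977, -0.0], [0.002, 0.001, -1.0]]
contact_force: [-3.4, 3.1, 13.9]
grip_width: 0.0003
```

```bash
python3 where.py
```

```text
t 26.65 fix mm [114.   -0.3  60.3] F fix [-2.7  3.7 13.9] w 0.0003 rot fix [-0.0008 -0.0017 -0.0005]
```

Call:
carry_out --increments '[[[0, 0, 0, 0, 0, 0.1, 255], [0, 0, 0, 0, 0, 0, 255]]]'

```text
clock: 26.9
eef_pos: [0.6144, -0.1561, 0.0597]
tool_rot: [[0.977, 0.215, 0.002], [0.215, -0.977, -0.0], [0.002, 0.001, -1.0]]
contact_force: [-3.9, 3.9, 14.6]
grip_width: 0.0001
```

Call:
carry_out --increments '[[[0, 0, 0, 0, 0, 0.1, 255], [0, 0, 0, 0, 0, 0, 255]]]'

```text
clock: 27.15
eef_pos: [0.6145, -0.1561, 0.0591]
tool_rot: [[0.977, 0.215, 0.002], [0.215, -0.977, -0.0], [0.002, 0.001, -1.0]]
contact_force: [-3.5, 3.2, 16.0]
grip_width: 0.0003
```

Call:
carry_out --increments '[[[0, 0, 0, 0, 0, 0.1, 255], [0, 0, 0, 0, 0, 0, 255]]]'

```text
clock: 27.4
eef_pos: [0.6147, -0.1561, 0.0584]
tool_rot: [[0.977, 0.215, 0.002], [0.215, -0.977, -0.0], [0.002, 0.001, -1.0]]
contact_force: [-4.4, 4.1, 16.3]
grip_width: 0.0003
```

Call:
carry_out --increments '[[[0, 0, 0, 0, 0, -0.5, 255], [0, 0, 0, 0, 0, -1.5, 255], [0, 0, 0, 0, 0, -4, 255], [0, 0, 0, 0, 0, -5, 255], [0, 0, 0, 0, 0, -4, 255], [0, 0, 0, 0, 0, 0, 255]]]'

```text
clock: 28.15
eef_pos: [0.6153, -0.1569, 0.21]
tool_rot: [[0.977, 0.215, 0.008], [0.215, -0.977, -0.004], [0.007, 0.005, -1.0]]
contact_force: [0.1, -0.3, -0.3]
grip_width: 0.0001
```

```bash
python3 - <<'E'
from where import *
rep()
im,d=snap('side');c=im[165:265,250:390]
cv2.imwrite('pics/p11.png',cv2.resize(c,None,fx=5.7,fy=5.7,interpolation=cv2.INTER_CUBIC))
n,l,st,ce=cv2.connectedComponentsWithStats((c.max(2)<60).astype(np.uint8))
for i in range(1,n):
    if st[i,4]>20:
        ys,xs=np.nonzero(l==i)
        print(st[i],cv2.fitLine(np.c_[xs,ys].astype(np.float32),2,0,.01,.01).ravel())
for p in [(.148,0,.055),(.124,0,.063),(.084,0,.063),(.08,0,.047),(-.032,0,.034)]: print(p,proj('side',world(p))-[250,165])
E
```

```text
t 28.15 fix mm [114.9  -1.3 210. ] F fix [-0.  -0.3 -0.3] w 0.0001 rot fix [-0.0051 -0.0067 -0.0006]
[ 88  43  22   7 121] [ 9.9713564e-01 -7.5634137e-02  9.7942146e+01  4.5975208e+01]
[42 59  6  7 29] [ 0.35186192 -0.9360519  44.517242   62.58621   ]
[  4  69 100  30 303] [ 9.9816966e-01 -6.0475457e-02  5.3699669e+01  8.7313530e+01]
(0.148, 0, 0.055) [109.10892374  43.95245092]
(0.124, 0, 0.063) [101.1431856   42.56795418]
(0.084, 0, 0.063) [87.37954441 45.2371495 ]
(0.08, 0, 0.047) [85.98627264 51.53093813]
(-0.032, 0, 0.034) [44.92195321 64.92053698]
```

View pics/p11.png

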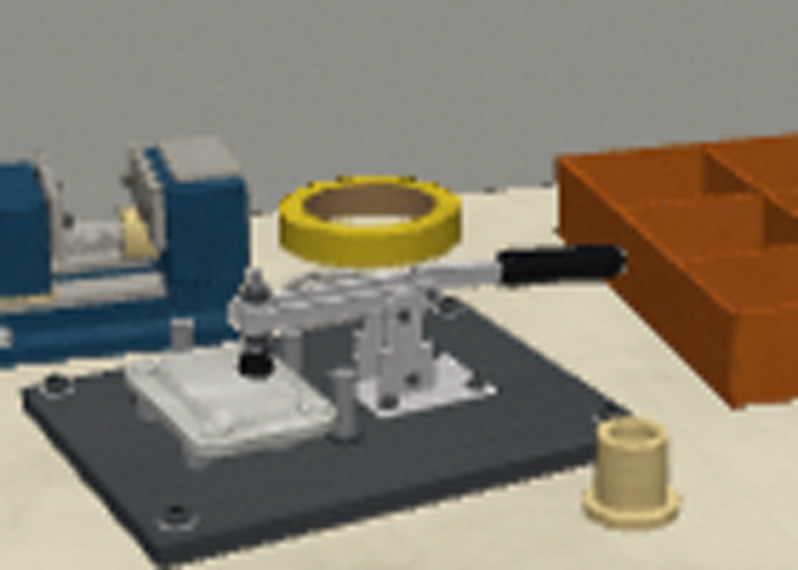

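Call:
carry_out --increments '[[[0, 0, 0, 0, 3, -3, 255], [0, 0, 0, 0, 6, 0, 255], [0, 0, 0, -3, 5, 0, 255], [0, 0, 0, -4, 4.5, 0, 255], [0, 0, 0, -4, 4.5, 0, 255], [0, 0, 0, -4, 4, 0, 255], [0, 0, 0, -3, 0, 0, 255], [0, 0, 0, 0, 0, 0, 255], [0, 0, 0, 0, 0, 0, 255], [0, 0, 0, 0, 0, 0, 255]]]'

```text
clock: 29.45
eef_pos: [0.4963, -0.4575, 0.2346]
tool_rot: [[0.976, 0.217, -0.0], [0.217, -0.976, 0.001], [-0.0, -0.001, -1.0]]
contact_force: [0.5, -0.4, 0.4]
grip_width: -0.0001
```

```bash
python3 - <<'E'
from meas import *
from where import *
rep();im,d=snap('top');hsv=cv2.cvtColor(im,cv2.COLOR_BGR2HSV)
g0=cv2.imread('pics/top0.png')
# cover front/right/left edges (clamp bar hides the rear middle)
roi=np.zeros(im.shape[:2],np.uint8);roi[205:245,262:325]=255
m=cv2.morphologyEx(((hsv[...,2]>130)*255).astype(np.uint8)&roi,cv2.MORPH_OPEN,np.ones((5,5),np.uint8))
c,w,r=rect(m,.026);print(r,fix([r[0][0]/1e3,r[0][1]/1e3,0])*1000)
df=np.abs(im.astype(int)-g0).max(2)
for n,(u,v) in dict(bearing=(237,193),bush=(335,165),seal=(362,212)).items(): print(n,np.percentile(df[v-14:v+15,u-14:u+15],[50,95,100]))
E
```

```text
t 29.45 fix mm [ -66.1 -269.1  234.6] F fix [ 0.4 -0.5  0.4] w -0.0001 rot fix [0.0006 0.0001 0.0009]
((459.385498046875, -189.29086303710938), (63.083404541015625, 95.83296203613281), 13.143986701965332) [-44.31034827   0.67783615   0.        ]
bearing [15. 19. 21.]
bush [17. 19. 21.]
seal [ 97. 120. 138.]
```

```bash
python3 -c "
from workcell import ticket; print(ticket.sign_off())"
```

```text
the job is handed in; nothing more can be done
None
```

The cover is in its nest against all three pins, the clamp looks locked with its foot on the cover, and I handed the job in at about 29.5 s. No verdict came back.

**What I did**
- **Rear pins:** the first push at the middle of the near side jammed at about 8 N. The cover was still 6° askew against the right pin. I pushed again about 18 mm left of the cover's middle, which squared it at 7–8 N.
- **End pin:** I eased the right-hand end along the rear pins until it stopped firmly at about 7 N.
- **Clamp:** on the first press my fingertip ended up on the end of the grip, and the force rose to about 19 N. I lifted off, moved nearer the press point and pushed the handle over at about 5 N. I finished with about 17 N onto the stop, then moved clear.

**Last checks**
- **Cover:** it measured 0.7 mm from the nominal nest position in both x and y, which is within the calibration error. Its angle was within about 0.7° of the fixture's.
- **Clamp:** the side picture shows the bar and handle level and the foot on the cover. The handle ran ahead of the finger and stopped at z of about 64 mm, close to the stated locked height of 63 mm. I had no direct reading of the link angle or foot force. In the picture the grip appeared tilted a few degrees below level, which I put down to coarse pixels.
- **Bystanders:** the bearing and bush look unmoved, apart from a uniform brightness change. The arm hid the seal in the last picture. It was unmoved in the earlier pictures where it could be seen, and the tool never came down near it.
- **Robot:** the force reading was about zero, with the tool 0.23 m above the worktop.

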